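Bring the ring round to the torch and lock the soldering turntable

ROBOT

A 6-joint arm with a two-finger parallel gripper is mounted at the origin on the work surface. World frame = base frame: x ahead of the robot, y to its left, z up, the work surface at z = 0. Lengths are in mm, angles in degrees, forces in N, time in s.
With the tool pointing down it reaches from about 300 to 850 mm from the base axis. Payload 4.2 kg.
Tool frame: the origin (TCP) lies on the centre line of the jaws, within the pads' length; the fingertips stand 11 mm ahead of it and the grasp point (between the pads) lies 8 mm behind it; z points along the fingers, y is the line along which they close (so a half turn about z gives the same grasp; the last joint's range is limited). The gripper opens to 91 mm and grips with 3 to 60 N. Pads are 32 mm wide; open, the fingers measure 118 mm over their backs; the gripper's body (76 mm by 178 mm) begins 60 mm behind the grasp point.
Start: joints at [70.76, 18.312, 89.639, -0, 72.044, -1.146], TCP at [178.584, 546.58, 224.976] pointing down, gripper open.
Joint ranges: [-177.97, 177.97], [-48.28, 115.42], [12.27, 149.76], [-77.06, 257.06], [2.81, 150.46], [-146.56, 146.56]. Speed limits (degrees/s): [147.25, 147.25, 180, 180, 180, 180].

INTERFACE

Orientations are given as [roll, pitch, yaw] about the fixed x, y, z axes, in that order (R = Rz(yaw) Ry(pitch) Rx(roll)).
In Python, from workcell import env, grab_frame, camera_model, models gives the robot as it stands.
- The arm moves only by the shell command python3 -m crank 'ROWS' [FORCE]. ROWS is text: rows parted by semicolons, each of 7 numbers parted by spaces: the closure, from -1 (fully open) to 1 (shut), so that 0 is half open, then the shift along the tool's x, y, z in mm, then the turn, a rotation vector about the tool's x, y, z in degrees. A call has 1 to 10 rows; each row shifts and turns the commanded pose from where the row before left it, along the tool's axes as they then stand; what a row does not reach is not made up. A row lasts 1/8 s, in which the tool goes at most 62.5 mm and 10.7 degrees, less where a joint would pass 70% of its speed; a pose out of reach is approached as far as the arm can. A call is refused whole if a number of a shift passes 62.5 or a number of a turn 10.7, either way. A call with a gripper value outside its range is refused whole. The fingers move at their own pace and stop on an object; FORCE is the grip in N (left out, the last holds). Time passes only in rows, so rows that do not move let the fingers close. It gives the time, the measured TCP pose, the force, the opening and the grip force at its end, in the units of the state.
- env.state(): the state, without advancing time (a new reading comes with each control period).
- grab_frame(name): name is "scene" or "side" or "wrist"; returns the picture (384x512x3 uint8, blue, green, red); there is no depth.
- camera_model(name): a dict with "K" (3x3 intrinsics, pixels), "R" (3x3) and "t" (3): a world point X has camera coordinates R X + t; the wrist camera has in their place "mount" (4x4, takes a point from camera to tool coordinates, whose origin is the TCP and whose axes are the flange's). Camera axes: x right, y down, z forward; pixel columns grow to the right and rows downward; lengths in mm; the calibration is good to about 2 mm. The wrist camera is an equidistant fisheye: a pixel r from the principal point sees the ray r / f radians off the axis. A picture is of the moment at which its call begins: read the wrist's pose just before it. camera_model takes no time and is no camera call.
- env.job_done(): hands the job in; it is judged then, once.
Trained networks look in the newest picture that a camera, given by its name, has taken for a name from the list of things; names that differ only in an ending like _2 or _b are one class to them, and where a whole thing is asked for, a point or a joint stands for the part that bears it (a point fixed in the world has none). Each returns a list of dicts, best first, with "p" (0 to 1); they miss things now and then, are a little off and sometimes report something else, mostly with a low value. They report only what shows in the picture. A call takes as long as a camera call.
- models.search_frame(name, camera): "point" ([x, y, z] in mm, in world coordinates, good to about 4 mm: the middle of the surface that is visible of it).
The state is a dict: "time_s": time; "qpos": joint angles; "qvel": joint speeds; "effort": joint torques, N m; "ee_pos": TCP position; "ee_rot": TCP orientation; "force": force on the tool from outside, world axes, zero at the start; "torque": the same for the moment, N m; "gripper_width": finger opening in mm; "gripper_force": force on a finger pad.
Only numpy, scipy, OpenCV 4.12 (cv2) and the standard library are available. Lean on these libraries where they do the work, as an engineer would, in place of code of your own. Each camera call takes 0.05 s, during which the arm holds its last target. There are 200 camera calls.

TASK

Push on the spokes of the soldering turntable with a finger to turn it, either way, until the silver ring stands squarely in front of the torch nozzle; only then push the lock lever all the way to its stop. Do not lift or shove the turntable's base along the bench, keep off the ring and its block and off the torch, leave everything else where it is, and finish clear of everything.

Things in the scene. Friction and masses are not known exactly. Their poses are not given: they have to be found in the camera images.
- turntable_base: Heavy (3 kg) dark steel base plate of the soldering turntable, loose on the bench, slides if shoved hard. Origin: underside, on the turning axis. Plate 150 x 150 x 20 high, with a 70 wide tongue of the same height along its +y that carries the lock lever. Its +x looks roughly away from the robot (yaw -0.05 to 0.3 rad).
- turntable_center (a point): Point on the vertical turning axis of the turntable, 69 mm above the bench, at spoke height.
- turntable_top (a joint): Turning angle of the round steel top (144 dia, its flat top face 78 mm above the bench), rad, growing anticlockwise seen from above; at 0 the ring lies on the base's +x side. It turns freely either way with light friction (about 0.5 N at a spoke's end) and stays where left. Three level steel spokes 10 thick, 120 degrees apart, stick out of its rim from radius 72 to 144, axis 69 above the bench; the ring lies midway between spoke0 and spoke2, and opposite spoke1.
- spoke0 (a point): Centre of the 18 mm black ball on the end of a spoke, 135 mm from the turning axis, 69 mm above the bench; 60 degrees anticlockwise (from above) of the ring.
- spoke1 (a point): The same for the spoke opposite the ring (180 degrees).
- spoke2 (a point): The same for the spoke 60 degrees clockwise of the ring.
- ring_block: Grey soldering block 34 x 46 x 14 high fixed on the turning top, with the small silver finger ring (26 mm outer diameter) standing in it; highest point 113 mm above the bench. Origin: underside of the block, 45 mm from the axis; its +x points away from the axis. Must not be touched.
- ring (a point): Centre of the silver ring, 45 mm from the turning axis, 99 mm above the bench.
- torch_arm: Small blue hand torch (42 dia, 133 high overall) standing at the end of an aluminium arm on the turntable's base, 187 mm from the axis, on the side away from the robot; its brass nozzle points in at the axis. Origin: on the turning axis at bench level; its +x points from the axis to the torch. Stiff; must not be touched. The arm is low (39 mm above the bench) and passes under the spokes.
- nozzle (a point): Mouth of the torch nozzle, 86 mm from the axis, 102 mm above the bench.
- aim (a point): The point in front of the nozzle, on its line, where the ring's centre belongs: 45 mm from the axis, 99 mm above the bench. Fixed to the torch.
- lock_lever (a joint): Angle of the lock lever about its upright pivot, rad, growing anticlockwise seen from above: 0 = lever along the base's +y (unlocked), 1.4 = against its stop, pointing nearly to the base's -x, towards the robot (locked). About 1 N at its ball moves it; it stays where left.
- lever_pivot (a point): Pivot of the lock lever, on the base's tongue, 210 mm along the base's +y from the turning axis; at the height of the lever's bar, 55 mm above the bench. The hub is 30 dia, its top 63 mm above the bench.
- lever_tip (a point): Centre of the 18 mm black ball at the end of the lever's bar (bar 10 thick), 85 mm from the pivot, 55 mm above the bench.
- jar: Small closed jar with a red cap, 48 dia x 55 high, stands beside the far side of the lock lever (mm); a bystander, loose; origin on its underside. Leave alone.
- fire_brick: Off-white fire brick 100 x 65 x 45 high, right of the turntable (mm); a bystander, loose; origin on its underside. Leave alone.
- pliers: Pliers lying flat, about 120 x 55 x 12 high, between robot and turntable (mm); a bystander, loose; origin on its underside. Leave alone.
- hammer: Hammer lying flat along its x on the right of the table; a bystander, loose. Leave alone.
- tool_cup: Blue ceramic cup, 70 dia x 90 high, left of the table (mm); a bystander, loose; origin on its underside. Leave alone.
- ring_mandrel: Upright tapered steel ring mandrel, foot 70 dia, 170 high, left of the table (mm); a bystander, loose; origin on its underside. Leave alone.
- bench_pin: Small wooden block 90 x 60 x 20 high, near left (mm); a bystander, loose; origin on its underside. Leave alone.

How it is judged (in metres and radians):
On the way, in this order (a step that is already met when the one before it is completed fails the run):
1. the ring stands in front of the nozzle, at rest, with the lever still unlocked (horizontal distance between ring and aim below 0.008 m and value of joint lock_lever below 0.6 rad and velocity of joint turntable_top between -0.05 and 0.05 rad/s), for 0.2 s.
2. the lever is pushed to its stop, the ring still in front of the nozzle (horizontal distance between ring and aim below 0.008 m and value of joint lock_lever above 1.28 rad), for 0.1 s.
At the end, for the whole second after the job is handed in: The ring's centre lies within 8 mm (seen from above) of the point in front of the nozzle, at rest; the lock lever is within 0.12 rad of its stop (1.4 rad); the base is within 20 mm of where it stood and the bystanders too (all of step 2 and distance of each of turntable_base, jar, fire_brick, pliers, hammer, tool_cup, ring_mandrel, bench_pin from where it was at the start of the episode below 0.02 m and angular speed of ring_block below 0.05 rad/s); the robot touches nothing.
It fails at once if the lever was pushed on towards its stop (past 0.6 rad) with the ring not in front of the nozzle (more than 10 mm off) (value of joint lock_lever above 0.6 rad and horizontal distance between ring and aim above 0.01 m).
It fails at once if the turntable was lifted or tipped (8 mm or 0.06 rad) or shoved more than 20 mm (height (world z) of turntable_base above 0.008 m or angle between turntable_base's own z axis and vertical above 0.06 rad or not (distance of turntable_base from where it was at the start of the episode below 0.02 m)).
It fails at once if the ring or its block was touched (contact force between any of the fingers, the arm and ring_block above 1 N).
It fails at once if the torch was touched (contact force between any of the fingers, the arm and torch_arm above 1 N).
It fails at once if a bystander was lifted or moved more than 20 mm (distance of any of jar, fire_brick, pliers, hammer, tool_cup, ring_mandrel, bench_pin from where it was at the start of the episode above 0.02 m).
It also fails if it takes over 61 s, if anything falls off the work surface, if the arm or the gripper's body presses on something with over 40 N, if the wrist force passes 120 N, or if a joint passes its speed limit or range.

## Working session

There is one attempt and no reset: what is moved stays moved. The work goes in short steps, Python scripts to look and compute and a shell command to move; the robot and the scene stay as the last step left them, time stands still between calls to the robot, and variables do not carry over. Pictures are saved under pics/ and viewed, at most 13 in all, crops included, and the job is handed in when it is done.

```bash
mkdir -p pics
cat > h.py <<'E'
import numpy as np, cv2
from workcell import env, grab_frame, camera_model, models
def look(cam, names, save=None):
    f=grab_frame(cam)
    if save: cv2.imwrite('pics/'+save,f)
    for n in names:
        r=models.search_frame(n,cam)
        print(cam,n,[(np.round(d['point'],0).tolist(),round(d['p'],2)) for d in r[:2]])
E
python3 - <<'E'
from h import *
for c in ('scene','side'):
    look(c,['turntable_base','spoke0','spoke1','spoke2','ring','ring_block','nozzle','torch_arm','lever_pivot','lever_tip','jar','pliers'],c+'0.png')
s=env.state();print(s)
im=np.hstack([cv2.imread('pics/scene0.png'),cv2.imread('pics/side0.png')]);print(im.shape)
E
```

```text
scene turntable_base [([589.0, -107.0, 72.0], 0.66), ([564.0, -513.0, 28.0], 0.34)]
scene spoke0 [([583.0, -103.0, 78.0], 0.85), ([587.0, -108.0, 75.0], 0.57)]
scene spoke1 [([583.0, -103.0, 78.0], 0.85), ([587.0, -108.0, 75.0], 0.57)]
scene spoke2 [([583.0, -103.0, 78.0], 0.85), ([587.0, -108.0, 75.0], 0.57)]
scene ring []
scene ring_block [([537.0, -115.0, 97.0], 0.62), ([731.0, -116.0, 96.0], 0.23)]
scene nozzle [([587.0, -106.0, 76.0], 0.64), ([729.0, -113.0, 98.0], 0.62)]
scene torch_arm [([731.0, -114.0, 98.0], 0.77)]
scene lever_pivot [([588.0, -106.0, 74.0], 0.75)]
scene lever_tip [([538.0, 110.0, 59.0], 0.62)]
scene jar [([642.0, 166.0, 51.0], 0.81), ([566.0, -512.0, 26.0], 0.34)]
scene pliers [([642.0, 166.0, 51.0], 0.57), ([379.0, -102.0, 6.0], 0.56)]
side turntable_base [([548.0, -112.0, 61.0], 0.68), ([742.0, -122.0, 72.0], 0.58)]
side spoke0 [([560.0, -112.0, 75.0], 0.59)]
side spoke1 [([560.0, -112.0, 75.0], 0.59)]
side spoke2 [([560.0, -112.0, 75.0], 0.59)]
side ring []
side ring_block [([529.0, -118.0, 92.0], 0.71)]
side nozzle [([739.0, -125.0, 72.0], 0.69), ([529.0
[... 300 characters left out ...]
1.0], 0.57)]
{'time_s': 1.3, 'qpos': array([ 7.07618103e+01,  1.83104922e+01,  8.96401340e+01, -1.35863126e-03,
        7.20430009e+01, -1.14601375e+00]), 'qvel': array([-0.03856605,  0.05223603,  0.06856158, -0.03458493,  0.05511355,
       -0.0145435 ]), 'effort': array([ 1.10700505e-03, -4.12364674e+01, -2.32227677e+01,  7.28656934e-02,
        3.77999456e-02, -1.99092591e-05]), 'ee_pos': array([178.57460884, 546.57755397, 224.98235416]), 'ee_rot': array([1.79993654e+02, 1.41969983e-03, 1.61908243e+02]), 'force': array([-0.74632188,  0.70640539,  0.85524561]), 'torque': array([-0.0218909 , -0.04526986, -0.04127707]), 'gripper_force': 0.0, 'gripper_width': 90.95052436916879}
(384, 1024, 3)
```

View pics/scene0.png

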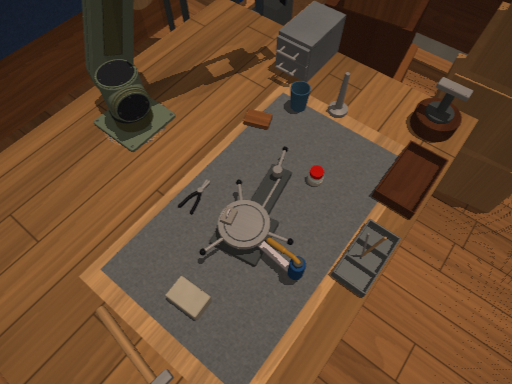

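View pics/side0.png

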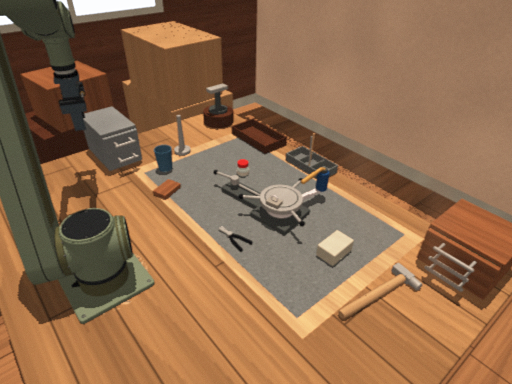

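The scene picture shows the top at (244,224), with spoke balls at about (239,183), (202,252) and (291,241). The torch is at (296,268), the lever hub at (277,172) and its tip at (285,150). I'll zoom in and back-project.

Run:
```python
import cv2
f=cv2.imread('pics/scene0.png')[135:285,180:340]
cv2.imwrite('pics/c1.png',cv2.resize(f,None,fx=4,fy=4,interpolation=cv2.INTER_CUBIC))
```

```text
(no output)
```

View pics/c1.png

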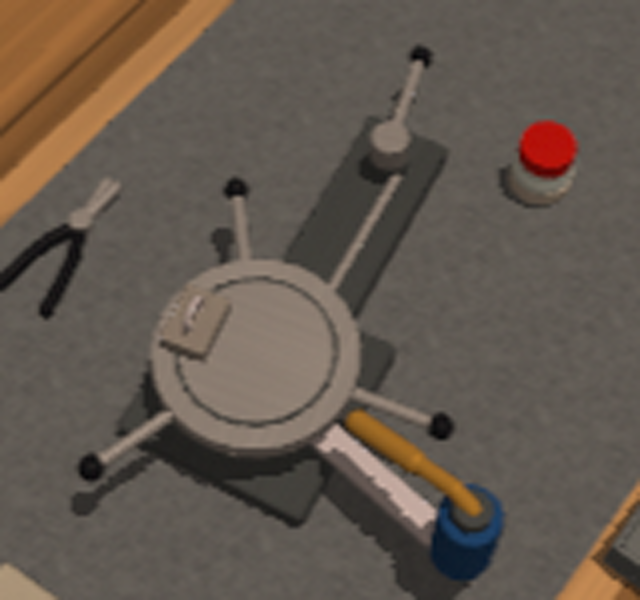

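```bash
cat >> h.py <<'E'
def bp(cam,u,v,z):
    m=camera_model(cam);K,R,t=[np.array(m[k],float) for k in 'KRt']
    d=R.T@np.linalg.solve(K,[u,v,1]);c=-R.T@t
    return c+d*(z-c[2])/d[2]
E
python3 - <<'E'
from h import *
P={}
for n,u,v,z in [('tip',421,56,55),('A',236,188,69),('B',92,468,69),('C',441,426,69),('hub',390,139,63),('top',256,355,78),('ring',194,313,99),('nozz',352,422,102)]:
    P[n]=bp('scene',180+(u-1.5)/4,135+(v-1.5)/4,z)[:2]; print(n,P[n].round(1))
c=(P['A']+P['B']+P['C'])/3;print('c',c)
for n in P: d=P[n]-c;print(n,np.hypot(*d).round(1),np.degrees(np.arctan2(d[1],d[0])).round(1))
d=P['tip']-P['hub'];print('lever',np.hypot(*d),np.degrees(np.arctan2(d[1],d[0])))
for n,u,v,z in [('torchcap',474,497,110),('torchcap',474,497,90)]: 
    p=bp('scene',180+u/4,135+v/4,z)[:2]-c;print(p,np.hypot(*p),np.degrees(np.arctan2(p[1],p[0])))
E
```

```text
tip [510.2 187.9]
A [479.5  -3.5]
B [ 543.4 -230.2]
C [707.2 -63.4]
hub [540.7 104.8]
top [ 579.5 -102.6]
ring [ 533.5 -111.6]
nozz [ 666.2 -109.6]
c [576.70749774 -99.03485694]
tip 294.5 103.0
A 136.3 135.5
B 135.3 -104.2
C 135.2 15.3
hub 207.0 100.0
top 4.5 -51.5
ring 45.0 -163.8
nozz 90.1 -6.7
lever 88.44369061418283 110.15118258875323
[182.81982969  -6.57109706] 182.9378841186051 -2.058497279583341
[180.28382895   0.61100927] 180.28486435189507 0.19418335358188463
```

```bash
python3 -m crank '1 0 0 0 0 0 -9; 1 0 0 0 0 0 -9.1; 1 -33 -49 0 0 0 0; 1 -33 -49 0 0 0 0; 1 -33 -49 0 0 0 0; 1 -33 -49 0 0 0 0; 1 -33 -49 0 0 0 0; 1 -33 -49 0 0 0 0; 1 -33 -49 0 0 0 0; 1 -33 -49 0 0 0 0' 20
python3 -m crank '1 -33 -49 0 0 0 0; 1 -33 -49 0 0 0 0; 1 -30 -48 0 0 0 0; 1 0 0 0 0 0 0; 1 0 0 0 0 0 0'
python3 - <<'E'
from h import *
m=camera_model('wrist');print(m)
s=env.state();print(s['ee_pos'],s['ee_rot'],s['time_s'])
look('wrist',['torch_arm','nozzle','lever_tip','lever_pivot','spoke0','turntable_base','ring_block'],'w1.png')
E
```

```text
time_s: 2.55
ee_pos: [443.6, 152.9, 225.3]
ee_rot: [180.0, 0.1, -180.0]
force: [0.5, 0.7, -0.3]
gripper_width: 0.2
gripper_force: 0.0
time_s: 3.18
ee_pos: [538.2, 8.8, 224.7]
ee_rot: [180.0, -0.1, 180.0]
force: [-0.4, -0.1, -0.9]
gripper_width: 0.6
gripper_force: 0.0
{'K': array([[297.31863964,   0.        , 258.00698072],
       [  0.        , 297.31863964, 185.76456371],
       [  0.        ,   0.        ,   1.        ]]), 'mount': array([[-5.13397994e-04, -9.55076554e-01, -2.96358756e-01,
         8.44830371e+01],
       [ 9.99999649e-01, -6.86361637e-04,  4.79587965e-04,
        -3.69773825e-01],
       [-6.61452501e-04, -2.96358406e-01,  9.55076572e-01,
        -1.60894952e+02],
       [ 0.00000000e+00,  0.00000000e+00,  0.00000000e+00,
         1.00000000e+00]])}
[538.21695164   8.83937273 224.70871683] [ 1.79960593e+02 -5.32105017e-02  1.79969565e+02] 3.175
wrist torch_arm [([685.0, -110.0, 108.0], 0.81), ([557.0, -54.0, 73.0], 0.2)]
wrist nozzle [([685.0, -112.0, 112.0], 0.91)]
wrist lever_tip [([534.0, 116.0, 60.0], 0.62), ([533.0, -108.0, 93.0], 0.19)]
wrist lever_pivot [([553.0, -53.0, 73.0], 0.55)]
wrist spoke0 [([562.0, -95.0, 77.0], 0.94)]
wrist turntable_base [([555.0, -55.0, 70.0], 0.84)]
wrist ring_block [([536.0, -113.0, 94.0], 0.78)]
```

View pics/w1.png

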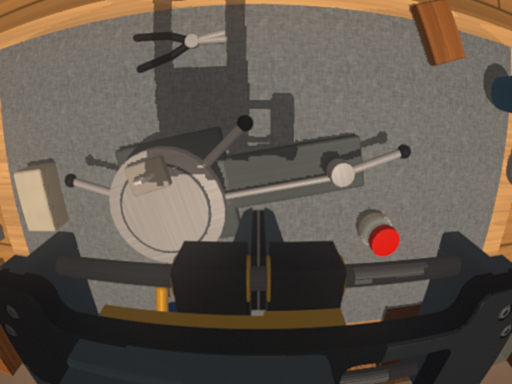

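```bash
cat >> h.py <<'E'
from scipy.spatial.transform import Rotation as Ro
def bw(s,u,v,z):
    m=camera_model('wrist');K=m['K'];M=m['mount']
    x,y=(u-K[0,2])/K[0,0],(v-K[1,2])/K[1,1];r=np.hypot(x,y)
    d=np.array([x/r*np.sin(r),y/r*np.sin(r),np.cos(r)])
    R=Ro.from_euler('xyz',s['ee_rot'],degrees=True).as_matrix()
    d=R@M[:3,:3]@d;c=R@M[:3,3]+s['ee_pos'];return (c+d*(z-c[2])/d[2])[:2]
E
python3 - <<'E'
from h import *
s=env.state()
for n,u,v,z in [('B',71,181,69),('A',245,123,69),('hub',342,174,63),('tip',404,152,55),('top',167,204,78),('nz',162,290,102)]: print(n,bw(s,u,v,z).round(1))
E
```

```text
B [ 546.1 -230.9]
A [482.5  -4.8]
hub [539.9 106.1]
tip [513.2 188.5]
top [571.4 -95. ]
nz [ 676.2 -108.7]
```

```bash
python3 -m crank '1 0 0 52 0 0 0; 1 0 0 52 0 0 0; 1 0 0 53 0 0 0; 1 0 0 0 0 0 0'
python3 - <<'E'
import numpy as np
p=np.array([538.,9.])
for a in range(118,247,8):
    q=np.array([578,-99.5])+116*np.array([np.cos(np.radians(a)),np.sin(np.radians(a))]);d=q-p
    print(a,(-d[0]).round(1),d[1].round(1),end=' ; ');p=q
E
```

```text
time_s: 4.08
ee_pos: [535.5, 8.9, 64.8]
ee_rot: [180.0, -0.5, -180.0]
force: [-0.1, -0.2, 0.7]
gripper_width: 0.5
gripper_force: 0.0
118 14.5 -6.1 ; 126 13.7 -8.6 ; 134 12.4 -10.4 ; 142 10.8 -12.0 ; 150 9.0 -13.4 ; 158 7.1 -14.5 ; 166 5.0 -15.4 ; 174 2.8 -15.9 ; 182 0.6 -16.2 ; 190 -1.7 -16.1 ; 198 -3.9 -15.7 ; 206 -6.1 -15.0 ; 214 -8.1 -14.0 ; 222 -10.0 -12.8 ; 230 -11.6 -11.2 ; 238 -13.1 -9.5 ; 246 -14.3 -7.6 ;
```

```bash
python3 -m crank '1 14.5 -6.1 0 0 0 0; 1 13.7 -8.6 -2 0 0 0; 1 12.4 -10.4 0 0 0 0; 1 10.8 -12 0 0 0 0; 1 9 -13.4 0 0 0 0; 1 7.1 -14.5 0 0 0 0; 1 5 -15.4 0 0 0 0; 1 2.8 -15.9 0 0 0 0; 1 0.6 -16.2 0 0 0 0'
python3 -m crank '1 -1.7 -16.1 0 0 0 0; 1 -3.9 -15.7 0 0 0 0; 1 -6.1 -15 0 0 0 0; 1 -8.1 -14 0 0 0 0; 1 -10 -12.8 0 0 0 0; 1 -11.6 -11.2 0 0 0 0; 1 -13.1 -9.5 0 0 0 0; 1 0 0 0 0 0 0'
python3 - <<'E'
from h import *
s=env.state();print(s['ee_pos'],s['force'])
look('wrist',['ring_block'],'w2.png')
look('scene',['ring_block'],'s2.png')
f=cv2.imread('pics/s2.png')[135:285,180:340]
f=cv2.resize(f,None,fx=3,fy=3);w=cv2.imread('pics/w2.png')
E
```

```text
time_s: 5.2
ee_pos: [461.9, -104.8, 69.7]
ee_rot: [180.0, -0.1, 180.0]
force: [-0.1, 1.3, -0.3]
gripper_width: 0.5
gripper_force: 0.5
time_s: 6.2
ee_pos: [518.8, -199.1, 69.9]
ee_rot: [-180.0, 0.1, 180.0]
force: [-0.7, -1.2, 0.4]
gripper_width: 0.8
gripper_force: 0.0
[ 518.7906342  -199.06940137   69.9310882 ] [-0.74255261 -1.15325713  0.42321363]
wrist ring_block [([624.0, -127.0, 94.0], 0.53)]
scene ring_block [([612.0, -132.0, 94.0], 0.7)]
```

View pics/w2.png

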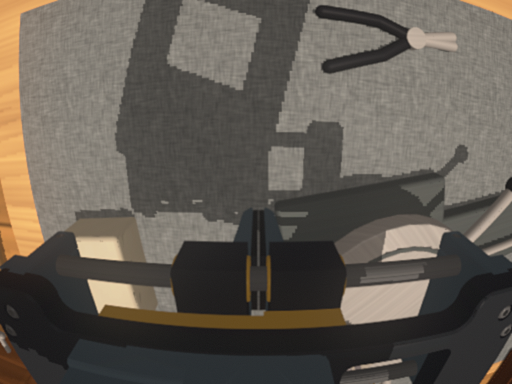

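The wrist camera only sees the near side here. The detections put the ring at about -38°, with about 33° still to go. I'm moving back to the left side for the second push.

```bash
python3 -m crank '1 0 -4 -50 0 0 0; 1 0 0 -50 0 0 0; 1 0 40 -50 0 0 0; 1 -10 55 -5 0 0 0; 1 -9 55 0 0 0 0; 1 0 55 0 0 0 0; 1 0 7 0 0 0 0; 1 0 0 0 0 0 0'
python3 - <<'E'
from h import *
s=env.state();print(s['ee_pos'],s['ee_rot'],s['time_s'])
look('wrist',['torch_arm','nozzle','ring_block'],'w3.png')
look('scene',['torch_arm','nozzle','ring_block'],'s3.png')
f=cv2.imread('pics/s3.png')[160:285,180:320]
f=cv2.resize(f,None,fx=4,fy=4,interpolation=cv2.INTER_CUBIC);w=cv2.imread('pics/w3.png')[80:320,:240]
w=cv2.resize(w,(240,240));cv2.imwrite('pics/c3.png',np.hstack([f,cv2.copyMakeBorder(w,0,260,0,0,cv2.BORDER_CONSTANT)]))
E
```

```text
time_s: 7.4
ee_pos: [535.9, 9.0, 223.8]
ee_rot: [-180.0, -0.0, -179.9]
force: [-0.7, 0.1, 0.1]
gripper_width: 0.4
gripper_force: 0.0
[535.86127734   9.00593682 223.78538691] [-1.79965108e+02 -4.33042494e-03 -1.79904896e+02] 7.4
wrist torch_arm [([684.0, -109.0, 109.0], 0.94)]
wrist nozzle [([683.0, -109.0, 110.0], 0.73), ([550.0, -52.0, 71.0], 0.31)]
wrist ring_block [([608.0, -133.0, 94.0], 0.71)]
scene torch_arm []
scene nozzle [([730.0, -113.0, 95.0], 0.64), ([584.0, -104.0, 78.0], 0.48)]
scene ring_block [([612.0, -133.0, 96.0], 0.6)]
```

View pics/c3.png

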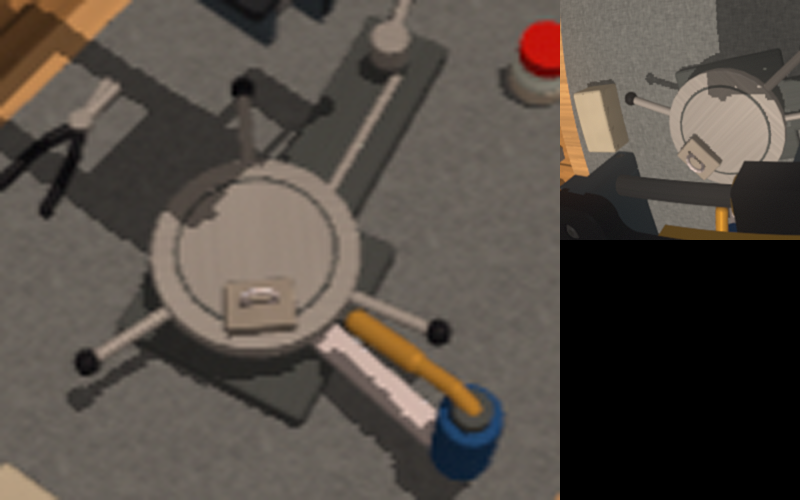

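```bash
cat > ang.py <<'E'
from h import *
def an(pts,ox,oy,k=4):
    B=[bp('scene',ox+(u-1.5)/k,oy+(v-1.5)/k,69)[:2] for u,v in pts]
    c=sum(B)/3
    a=[np.degrees(np.arctan2(*(b-c)[::-1])) for b in B]
    print('c',c.round(1),'spokes',np.round(a,1),[np.hypot(*(b-c)).round(1) for b in B]);return c
E
python3 - <<'E'
from ang import *
c=an([(242,88),(87,362),(438,332)],180,160)
for n,u,v,z in [('ring',260,296,99),('noz mouth',353,322,102),('noz root',415,362,102),('noz root2',415,362,106)]:
    p=bp('scene',180+(u-1.5)/4,160+(v-1.5)/4,z)[:2];d=p-c;print(n,p.round(1),np.hypot(*d).round(1),np.degrees(np.arctan2(d[1],d[0])).round(1))
E
```

```text
c [576.4 -99.4] spokes [ 133.4 -106.5   13.3] [np.float64(135.8), np.float64(135.4), np.float64(135.4)]
ring [ 607.1 -131.3] 44.3 -46.1
noz mouth [ 666.7 -109.2] 90.9 -6.2
noz root [ 714.4 -106.6] 138.2 -3.0
noz root2 [ 715.1 -108. ] 139.0 -3.6
```

```bash
python3 -m crank '1 0 0 52 0 0 0; 1 0 0 52 0 0 0; 1 0 0 52 0 0 0; 1 0 0 0 0 0 0; 1 0 0 0 0 0 0'
python3 - <<'E'
import numpy as np
p=np.array([536.,9.])
for a in [118,126,132,138,143,147,151,154,157,160,162,164,166]:
    q=np.array([577,-99.4])+116*np.array([np.cos(np.radians(a)),np.sin(np.radians(a))]);d=q-p
    print(a,(-d[0]).round(1),d[1].round(1),end=' ; ');p=q
E
```

```text
time_s: 8.43
ee_pos: [537.7, 8.7, 69.4]
ee_rot: [180.0, 0.2, 180.0]
force: [0.1, -1.3, 0.0]
gripper_width: 0.7
gripper_force: 0.0
118 13.5 -6.0 ; 126 13.7 -8.6 ; 132 9.4 -7.6 ; 138 8.6 -8.6 ; 143 6.4 -7.8 ; 147 4.6 -6.6 ; 151 4.2 -6.9 ; 154 2.8 -5.4 ; 157 2.5 -5.5 ; 160 2.2 -5.7 ; 162 1.3 -3.8 ; 164 1.2 -3.9 ; 166 1.0 -3.9 ;
```

```bash
python3 -m crank '1 14.5 -6 0 0 0 0; 1 13.7 -8.6 0 0 0 0; 1 9.4 -7.6 0 0 0 0; 1 8.6 -8.6 0 0 0 0; 1 6.4 -7.8 0 0 0 0; 1 4.6 -6.6 0 0 0 0; 1 4.2 -6.9 0 0 0 0; 1 2.8 -5.4 0 0 0 0; 1 2.5 -5.5 0 0 0 0; 1 1.1 -2.9 0 0 0 0'
python3 -m crank '1 1.1 -2.8 0 0 0 0; 1 0 0 0 0 0 0; 1 0 0 0 0 0 0'
python3 - <<'E'
from h import *
s=env.state();print(s['ee_pos'],s['force'])
look('scene',['ring_block'],'s4.png')
f=cv2.imread('pics/s4.png')[160:285,180:320]
f=cv2.resize(f,None,fx=4,fy=4,interpolation=cv2.INTER_CUBIC);cv2.imwrite('pics/c4.png',f)
E
```

```text
time_s: 9.68
ee_pos: [470.4, -57.7, 68.2]
ee_rot: [-180.0, 0.2, -180.0]
force: [6.0, -0.9, -0.4]
gripper_width: 0.3
gripper_force: 2.2
time_s: 10.05
ee_pos: [466.1, -59.6, 67.3]
ee_rot: [180.0, -0.2, -180.0]
force: [0.8, -0.2, 0.1]
gripper_width: 0.5
gripper_force: 0.0
[466.14843287 -59.60198124  67.3180314 ] [ 0.80669106 -0.2270273   0.11012784]
scene ring_block [([628.0, -109.0, 100.0], 0.58), ([641.0, 170.0, 54.0], 0.22)]
```

View pics/c4.png

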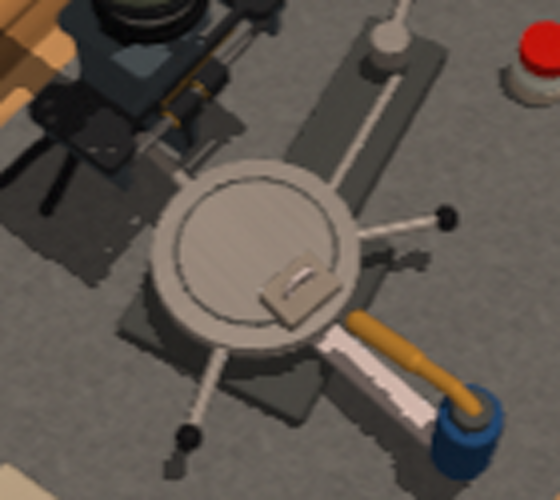

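```bash
cat >> ang.py <<'E'
def a2(pts,ox=180,oy=160,c=(576.5,-99.3)):
    for u,v,z in pts:
        d=bp('scene',ox+(u-1.5)/4,oy+(v-1.5)/4,z)[:2]-np.array(c);print(np.hypot(*d).round(1),np.degrees(np.arctan2(d[1],d[0])).round(1))
E
python3 - <<'E'
from ang import *
a2([(446,218,69),(188,437,69),(300,278,103)])
E
```

```text
135.2 50.3
135.9 -69.6
44.9 -9.0
```

```bash
python3 -m crank '1 1 -3 0 0 0 0; 1 0.8 -2.8 0 0 0 0; 1 0.6 -2.4 0 0 0 0; 1 0 0 0 0 0 0; 1 0 0 0 0 0 0'
python3 - <<'E'
from h import *
look('scene',['ring_block'],'s5.png')
f=cv2.imread('pics/s5.png')[160:285,180:320]
f=cv2.resize(f,None,fx=4,fy=4,interpolation=cv2.INTER_CUBIC);cv2.imwrite('pics/c5.png',f)
E
```

```text
time_s: 10.78
ee_pos: [465.0, -68.1, 67.8]
ee_rot: [-180.0, 0.0, -180.0]
force: [-0.3, 0.0, 0.0]
gripper_width: 0.3
gripper_force: 0.0
scene ring_block [([628.0, -106.0, 96.0], 0.63)]
```

View pics/c5.png

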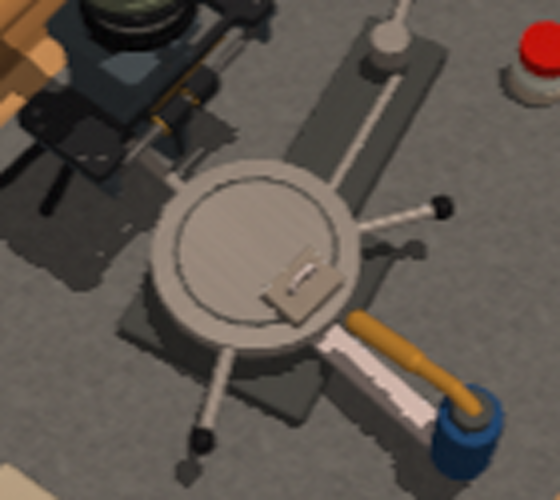

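Run:
```python
from ang import *
a2([(442,208,69),(202,439,69),(304,274,103)])
print('arm/torch');a2([(425,420,39),(335,342,39),(356,322,102),(400,351,102),(474,390,131),(463,460,20),(463,475,0)])
```

```text
134.8 53.8
134.7 -65.8
44.7 -4.1
arm/torch
156.7 -5.1
75.2 -5.5
92.2 -5.4
126.1 -3.3
182.1 -3.1
190.3 -4.4
194.3 -5.0
```

Ring is at about -6° and the nozzle line at about -5°, so it is aligned to about 1–2 mm. Now I back off and go to the far side of the lever.

```bash
python3 -m crank '1 -1 12 0 0 0 0; 1 0 12 -10 0 0 0; 1 0 0 -50 0 0 0; 1 0 0 -40 0 0 0; 1 -24 55 0 0 0 0; 1 -24 55 0 0 0 0; 1 -24 55 0 0 0 0; 1 -21 54 0 0 0 0; 1 0 12 0 0 0 0; 1 0 0 0 0 0 0'
python3 - <<'E'
from h import *
s=env.state();print(s['ee_pos'],s['time_s'])
p=np.array([559.,187.])
for a in list(range(88,161,8))+[163,166,168,170]:
    r=75
    q=np.array([540.5,105.5])+r*np.array([np.cos(np.radians(a)),np.sin(np.radians(a))]);d=q-p
    print(a,(-d[0]).round(1),d[1].round(1),end=' ; ');p=q
f=grab_frame('wrist');cv2.imwrite('pics/w6.png',f)
E
```

```text
time_s: 12.12
ee_pos: [558.1, 187.8, 167.8]
ee_rot: [-180.0, -0.0, -179.9]
force: [-0.6, 0.3, -1.3]
gripper_width: 0.5
gripper_force: 0.0
[558.07684806 187.80736733 167.81921393] 12.125
88 15.9 -6.5 ; 96 10.5 -0.4 ; 104 10.3 -1.8 ; 112 10.0 -3.2 ; 120 9.4 -4.6 ; 128 8.7 -5.9 ; 136 7.8 -7.0 ; 144 6.7 -8.0 ; 152 5.5 -8.9 ; 160 4.3 -9.6 ; 163 1.2 -3.7 ; 166 1.0 -3.8 ; 168 0.6 -2.6 ; 170 0.5 -2.6 ;
```

View pics/w6.png

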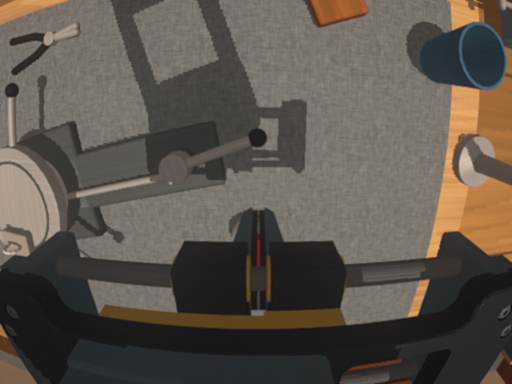

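Lever ball is at (258,137), the finger stands on its far side clear of it, and the jar is behind the finger. I'm descending and pushing.

```bash
python3 -m crank '1 0 0 50 0 0 0; 1 0 0 45 0 0 0; 1 0 0 20 0 0 0; 1 0 0 0 0 0 0'
python3 -m crank '1 15.9 -6.5 0 0 0 0; 1 10.5 -0.4 0 0 0 0; 1 10.3 -1.8 0 0 0 0; 1 10 -3.2 0 0 0 0; 1 9.4 -4.6 0 0 0 0; 1 8.7 -5.9 0 0 0 0; 1 7.8 -7 0 0 0 0; 1 6.7 -8 0 0 0 0'
python3 -m crank '1 5.5 -8.9 0 0 0 0; 1 3.5 -7 0 0 0 0; 1 0.8 -2.6 0 0 0 0; 1 0.5 -2 0 0 0 0; 1 0 0 0 0 0 0'
python3 - <<'E'
from h import *
s=env.state();print(s['ee_pos'],s['force'])
f=grab_frame('scene');cv2.imwrite('pics/s7.png',f)
f=f[135:285,180:340];cv2.imwrite('pics/c7.png',cv2.resize(f,None,fx=4,fy=4,interpolation=cv2.INTER_CUBIC))
E
```

```text
time_s: 12.68
ee_pos: [557.4, 185.0, 51.6]
ee_rot: [-179.9, -0.2, 179.9]
force: [0.6, 0.3, 1.2]
gripper_width: 0.8
gripper_force: 0.0
time_s: 13.68
ee_pos: [480.8, 149.3, 53.3]
ee_rot: [180.0, 0.2, -180.0]
force: [3.0, 0.5, -0.7]
gripper_width: 0.6
gripper_force: 0.8
time_s: 14.3
ee_pos: [469.1, 128.9, 52.6]
ee_rot: [-180.0, -0.0, -180.0]
force: [-0.2, 0.7, -0.2]
gripper_width: 0.4
gripper_force: 0.0
[469.072944   128.93395024  52.58388017] [-0.18597148  0.66969586 -0.17290599]
```

View pics/c7.png

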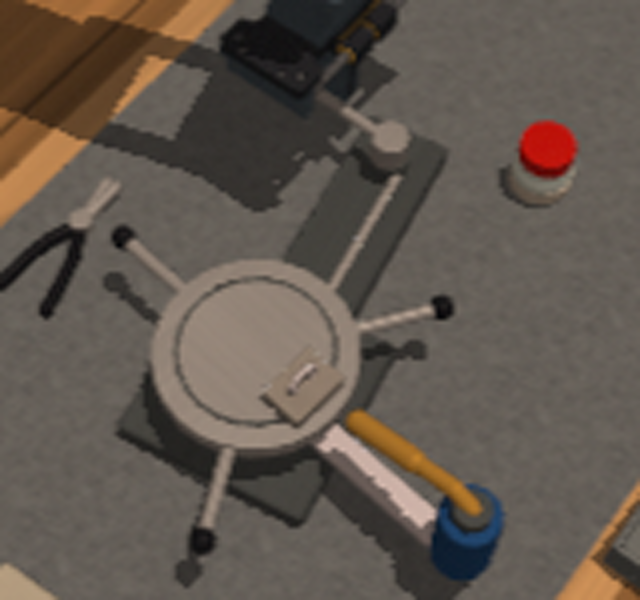

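```bash
python3 -m crank '1 0 -2.5 0 0 0 0; 1 0 -1.5 0 0 0 0; 1 0 0 0 0 0 0'; python3 -m crank '1 0 -1.5 0 0 0 0; 1 0 0 0 0 0 0'
```

```text
time_s: 14.72
ee_pos: [469.3, 124.9, 52.7]
ee_rot: [-180.0, -0.0, -180.0]
force: [-0.7, 0.6, 0.3]
gripper_width: 0.6
gripper_force: 0.2
time_s: 14.98
ee_pos: [469.4, 124.4, 52.8]
ee_rot: [179.9, 0.0, 179.9]
force: [-1.6, 6.4, -0.8]
gripper_width: 0.6
gripper_force: 2.5
```

```bash
python3 -m crank '1 0 -1.2 0 0 0 0; 1 0 0 0 0 0 0'
```

```text
time_s: 15.22
ee_pos: [469.4, 124.1, 52.8]
ee_rot: [179.8, 0.0, 179.9]
force: [-2.1, 8.5, -1.1]
gripper_width: 0.8
gripper_force: 4.4
```

Force is rising without motion, so the lever is at its stop. I'm backing off and going up.

```bash
python3 -m crank '1 0 8 0 0 0 0; 1 0 20 0 0 0 0; 1 0 0 -50 0 0 0; 1 0 0 -60 0 0 0; 1 0 50 -60 0 0 0; 1 30 55 0 0 0 0; 1 30 55 0 0 0 0; 1 0 0 0 0 0 0; 1 0 0 0 0 0 0'
python3 - <<'E'
from h import *
f=grab_frame('scene')
f=f[135:285,180:340];cv2.imwrite('pics/c8.png',cv2.resize(f,None,fx=4,fy=4,interpolation=cv2.INTER_CUBIC))
E
```

```text
time_s: 16.35
ee_pos: [409.6, 299.8, 210.7]
ee_rot: [-179.9, 0.0, -179.9]
force: [-0.3, -0.4, -0.3]
gripper_width: 0.3
gripper_force: 0.0
```

View pics/c8.png

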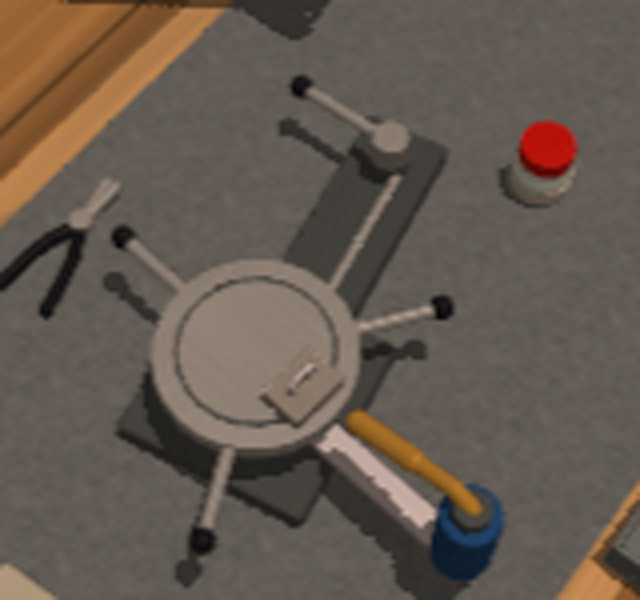

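Run:
```python
from ang import *
an([(123,237),(203,540),(442,307)],180,135)
d=bp('scene',180+(301-1.5)/4,135+(86-1.5)/4,55)[:2]-np.array([540.5,105.5]);a=np.degrees(np.arctan2(d[1],d[0]));print(d,a)
if a%360>174: print(env.job_done())
```

```text
c [576.8 -99.4] spokes [174.3 -65.5  54.2] [np.float64(135.5), np.float64(135.0), np.float64(134.9)]
[-86.77200574   0.97504482] 179.3562024799869
the job is handed in; nothing more can be done
None
```

Job handed in: by my camera measurements the ring stands about 1 mm from the point in front of the nozzle, the lever is against its stop (force rose to 8.5 N there with almost no further motion), and the arm is clear; no verdict was returned.

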